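# Seat a lamp battery pack in its sprung charging cradle

### The arm

A 6-joint arm with a two-finger parallel gripper is mounted at the origin on the work surface. World frame = base frame: x ahead of the robot, y to its left, z up, the work surface at z = 0. Lengths are in m, angles in rad, forces in N, time in s.
With the tool pointing down it reaches from about 0.375 to 0.9 m from the base axis. Payload 3.1 kg.
Tool frame: the origin (TCP) lies between the finger pads; the fingertips stand 8 mm ahead of it and the grasp point (between the pads) lies 11 mm behind it (manip.tip_extent is the distance from the TCP to the fingertips, in m); z points along the fingers, x is the direction in which the jaws open and shut, and the axes are right-handed (so a half turn about z gives the same grasp; the last joint's range is limited). The gripper opens to 85 mm and grips with 20 to 120 N. Pads are 22 mm wide; open, the fingers measure 114 mm over their backs; the gripper's body (76 mm by 85 mm) begins 54 mm behind the grasp point. The pads swing forward as they close: fully open they stand 13 mm farther back than shut.
Start: joints at [1.073, 0.527, 1.433, -0, 1.181, -0.178], TCP at [0.196, 0.593, 0.239] pointing down, gripper open.
Joint ranges: [-3.08, 3.08], [-0.75, 2.2], [0.22, 2.44], [-1.43, 4.57], [0, 2.65], [-2.85, 2.85]. Speed limits (rad/s): [2.79, 2.79, 3.14, 3.14, 3.14, 3.14].

### API

Orientations are given as a unit quaternion [x, y, z, w].
In Python, from station import manip gives the robot as it stands.
- The arm moves only by the tool move_arm, never from a script. Its argument "deltas" is a list that holds one entry, the list of rows, each a list of 4 numbers: the shift along the tool's x, y, z in m, then the turn about the tool's z in degrees. A call has 1 to 20 rows; each row is the pose to reach, as a shift and turn from the pose measured when the call began, along the tool's axes at that moment; what a row does not reach only later rows make up. A row lasts 1/12 s, in which the tool goes at most 41.7 mm and 7.16 degrees, less where a joint would pass 70% of its speed; a pose out of reach is approached as far as the arm can. A call with a gripper value outside its range is refused whole. "gripper" is the opening, from 0 (shut) to 1 (fully open), set as the call begins (left out, the last holds). The fingers move at their own pace and stop on an object; "squeeze" is the grip in N (left out, the last holds). Time passes only in rows, so rows that repeat a pose let the fingers close. It gives the time, the measured TCP pose, the force and the opening at its end, in the units of the state.
- manip.sense(): the state, without advancing time (a new reading comes with each control period).
- manip.snapshot(name): name is "scene" or "top" or "wrist"; returns a dict with "img" (384x512x3 uint8, red, green, blue), "vertical_fov" (degrees; the focal length in pixels is half the picture's height over the tangent of half this angle, whatever the lens; pixels are square), "cx", "cy" (the principal point, pixels), "origin" and "orientation" of the camera in the world. Camera axes: x right, y down, z forward; pixel columns grow to the right and rows downward; lengths in m; the calibration is good to about 2 mm. A picture is of the moment at which its call begins. There is no depth.
- manip.sign_off(): hands the job in, once; it reports no verdict.
The state is a dict: "t": time; "q": joint angles; "qd": joint speeds; "tau": joint torques, N m; "tcp_pos": TCP position; "tool_rot": TCP orientation; "force": force on the tool from outside, world axes, zero at the start; "ft_torque": the same for the moment, N m; "finger_gap": opening from 0.0 (shut) to 1.0 (fully open).
Only numpy, scipy, OpenCV 4.12 (cv2) and the standard library are available. Lean on these libraries where they do the work, as an engineer would, in place of code of your own. Each camera call takes 0.05 s, during which the arm holds its last target.

### The job

Put the loose battery pack on charge: set it contact end first into the empty charging cradle, tucked under the cradle's lip and against its sprung contacts, then press the raised tail down until the pack lies fully home and flat on the floor of the bay. Leave the other things on the bench where they stand.

Things in the scene. Friction and masses are not known exactly. Their poses are not given: they have to be found in the camera images.
- pack: loose black battery pack, flat block 120 (x) x 56 (y) x 26 (z) mm, about 0.33 kg, lying flat on the bench right side up. Origin: centre of its underside. Its -x end is the nose, with four upright brass contact strips on the end face, pointing roughly toward the robot at the start; its +x end is the tail, with black thumb ridges across the top
- pack_nose (a point): middle of the pack's lower nose edge (60 mm to -x of the pack's origin, at its underside)
- pack_tail_top (a point): point on the pack's top face over the thumb ridges, 52 mm to +x of the pack's origin, 26 mm above its underside: where to press the tail down
- cradle: the empty charging cradle: grey plastic tray 154 (x) x 75 (y) mm, fixed to the bench. Origin: centre of its underside; z up. Its bay, open above, takes the pack with its nose at the -x end. In mm: bay floor at z 10; bay 59 wide (1.5 play a side), between side walls 8 thick with tops at z 32, inner top edges bevelled 2 x 4 as a lead-in. A home pack stands 4 above the side walls
- bay (a point): where the origin of a home pack lies: 11 mm to +x of the cradle's origin, on the bay floor, 10 mm above the bench; axes as the cradle's. A home pack may lie up to 6 mm further to -x
- contacts (a joint): travel, in m toward the cradle's -x, of the sprung contact block with brass strips under the lip: 0 free (face at x -47.5 mm in the cradle's frame), 0.0015 with the pack home against the tail wall (nose 4 mm under the lip), 0.0075 fully in (face at x -55). It pushes back with about 3 N at first, 9 N fully in
- full_cradle: a second, identical cradle fixed to the bench, already filled with another identical pack that lies flat in its bay and cannot be taken out; 44 mm high, leave it. Origin: centre of its underside. Either cradle may be on the left or right
- bottle: bystander: closed white plastic bottle, 72 mm diameter, 150 mm tall. Origin: centre of its foot
- cup: bystander: empty clear plastic cup, 80 mm across the rim, 100 mm tall. Origin: centre of its foot
- tape: bystander: roll of masking tape lying flat, 100 mm diameter, 24 mm high. Origin: centre of its underside
- scraper: bystander: wooden-handled sculpting scraper, 175 mm long, 16 mm wide, 12 mm high, lying along its x. Origin: on the bench beneath its handle, 75 mm from the handle's end
- lip_edge (a point): middle of the lower edge of the cradle's lip, 45 mm to -x of the cradle's origin, at z 38 (28 over the bay floor). The contact tower fills x -77 to -55, 44 high, as wide as the cradle; its top overhangs the bay as a lip 6 thick from x -55 to -45, so the nose cannot go in from straight above: it goes in tilted, tail up, and slides under
- tail_wall (a point): middle of the inner top of the cradle's tail wall (6 mm thick, inner top edge bevelled 2 x 6), at its inner face, 71 mm to +x of the cradle's origin, z 24 (14 over the bay floor). From here to the tower's face at x -55 the bay is 126 mm long, 6 more than the pack. Unless the nose pushes the contacts in by some 2 to 5 mm, the tail lands on this wall and does not go down

How it is judged:
At the end, for the whole second after the job is handed in: The pack lies in the empty cradle's bay, nose at the contact end, right side up, its underside within 2 mm of the bay floor and within 2 degrees of flat, inside the bay's length and width, released and at rest; bottle, cup, tape and scraper stand within 30 mm of where they were (z of pack in the frame of bay between -0.002 and 0.002 m and angle between the z axis of pack and the z axis of cradle, either way round below 0.035 rad and angle between the x axis of pack and the x axis of cradle, either way round below 0.06 rad and x of pack in the frame of bay between -0.008 and 0.002 m and y of pack in the frame of bay between -0.004 and 0.004 m and x of pack_nose in the frame of bay below -0.05 m and linear speed of pack below 0.01 m/s and distance of each of bottle, cup, tape, scraper from where it was at the start of the episode below 0.03 m); the robot touches nothing.
It fails at once if a bystander is knocked over or shoved away (distance of any of bottle, cup, tape, scraper from where it was at the start of the episode above 0.05 m or angle between any of bottle, cup's own z axis and vertical above 0.5 rad).
It also fails if it takes over 58 s, if anything falls off the work surface, if the arm or the gripper's body presses on something with over 40 N, if the wrist force passes 120 N, or if a joint passes its speed limit or range.

## Working session

There is one attempt and no reset: what is moved stays moved. The work goes in short steps, Python scripts to look and compute and a tool call to move; the robot and the scene stay as the last step left them, time stands still between calls to the robot, and variables do not carry over. Pictures are saved under pics/ and viewed, and the job is handed in when it is done.

Besides the shell and the picture viewer there is one more tool, called after ">>>" by a JSON object that holds its "api" and its "payload". move_arm: Moves the arm, as the interface text tells. Its arguments: {"type":"object","properties":{"deltas":{"type":"array"},"gripper":{"type":"number"},"squeeze":{"type":"number"}},"required":["deltas"]}

```bash
mkdir -p pics; ls; cat > h.py <<'E'
from station import manip
import numpy as np, cv2, json, pickle
from scipy.spatial.transform import Rotation as R
def snap(n,save):
    s=manip.snapshot(n); cv2.imwrite(f'pics/{save}.png',cv2.cvtColor(s['img'],cv2.COLOR_RGB2BGR)); pickle.dump(s,open(f'pics/{save}.pkl','wb')); return s
def load(n): return pickle.load(open(f'pics/{n}.pkl','rb'))
def ray(s,u,v):
    f=s['img'].shape[0]/2/np.tan(np.radians(s['vertical_fov'])/2)
    d=np.array([(u-s['cx'])/f,(v-s['cy'])/f,1.])
    return np.array(s['origin']),R.from_quat(s['orientation']).apply(d)
def onplane(s,u,v,z):
    o,d=ray(s,u,v); return o+d*(z-o[2])/d[2]
def proj(s,p):
    f=s['img'].shape[0]/2/np.tan(np.radians(s['vertical_fov'])/2)
    c=R.from_quat(s['orientation']).inv().apply(np.array(p)-s['origin']); return np.array([s['cx']+f*c[...,0]/c[...,2],s['cy']+f*c[...,1]/c[...,2]]).T
E
python3 - <<'E'
from h import *
for n in ['scene','top','wrist']:
    s=snap(n,n+'0'); print(n,s['vertical_fov'],s['cx'],s['cy'],s['origin'],s['orientation'])
print(manip.sense())
E
```

```text
pics
scene 47.28644554333001 254.0838234883779 191.75418408670706 [ 1.27504387 -0.63284405  0.82067621] [ 0.81518324  0.37681559 -0.18921731 -0.39709332]
top 48.258454806479364 255.10289355814686 186.33201729894216 [0.33634485 0.01483321 1.16202875] [-0.70425424  0.70567681 -0.0610064   0.04821227]
wrist 60.00333647283846 251.90402735082705 195.43939271977126 [0.11979151 0.61856753 0.37259843] [0.79992683 0.57854301 0.09292997 0.12949545]
{'t': 0.15, 'q': array([ 1.07248034e+00,  5.28288576e-01,  1.43362945e+00, -4.24405768e-06,
        1.18138675e+00, -1.78506959e-01]), 'qd': array([-0.00024273, -0.00294779, -0.00429665, -0.00101916, -0.00163932,
        0.00151069]), 'tau': array([ 1.02476286e-03, -4.42741048e+01, -1.78276920e+01, -2.25355420e-04,
        5.57442749e-03,  1.66085744e-05]), 'tcp_pos': array([0.19620421, 0.5928323 , 0.23852948]), 'tool_rot': array([ 8.10673419e-01,  5.85497971e-01, -7.71104110e-04,  3.71800418e-04]), 'force': array([-0.47527731, -0.82875095,  0.11231779]), 'ft_torque': array([ 0.00392697, -0.00126762,  0.03771115]), 'finger_gap': 0.9998568389670465}
```

View pics/scene0.png

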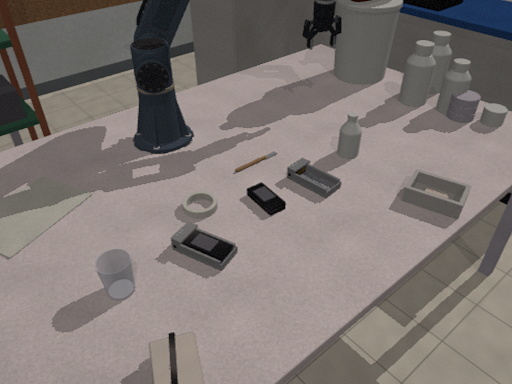

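View pics/top0.png

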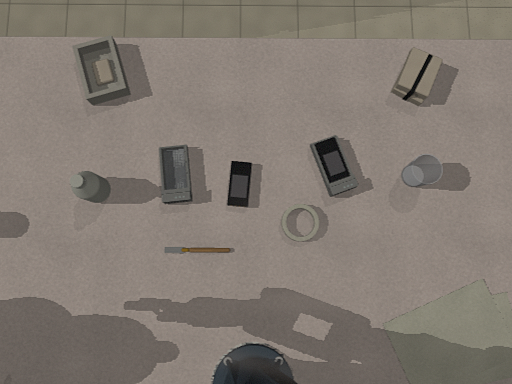

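View pics/wrist0.png

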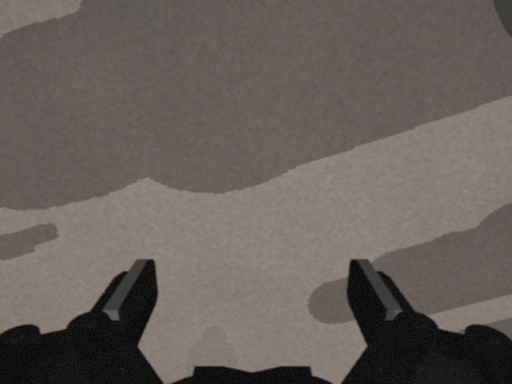

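The top view has +x up and +y left. The pack is at about (240,184), the empty cradle at (176,174) with its tower toward the robot, and the full cradle at (333,165). The tape is at (300,223), scraper at (198,250), bottle at (92,186) and cup at (421,171).

```bash
python3 - <<'E'
from h import *
s=load('top0'); im=cv2.cvtColor(s['img'],cv2.COLOR_RGB2BGR)
c=im[130:225,145:265]; cv2.imwrite('pics/crop1.png',cv2.resize(c,None,fx=6,fy=6,interpolation=cv2.INTER_CUBIC))
g=im.max(axis=2)
m=(g<60).astype(np.uint8); m[:130]=0;m[225:]=0;m[:,:215]=0;m[:,265:]=0
m=cv2.morphologyEx(m,cv2.MORPH_CLOSE,np.ones((9,9)))
cs,_=cv2.findContours(m,0,2)
for k in cs:
    if cv2.contourArea(k)>200:
        r=cv2.minAreaRect(k);b=cv2.boxPoints(r);print(r)
        for p in b: print(p,onplane(s,*p,0.026)[:2], onplane(s,*p,0.0)[:2])
E
```

```text
((239.15841674804688, 183.4158477783203), (20.298757553100586, 44.179649353027344), 5.710593223571777)
[226.86139 204.38614] [0.46480686 0.06927145] [0.46774694 0.07051736]
[231.25742 160.42575] [0.58437985 0.05819534] [0.59005657 0.05918776]
[251.45544 162.44556] [0.57882335 0.00355957] [0.58437289 0.00330155]
[247.05942 206.40594] [0.4593255  0.01551396] [0.46214012 0.01552954]
```

View pics/crop1.png

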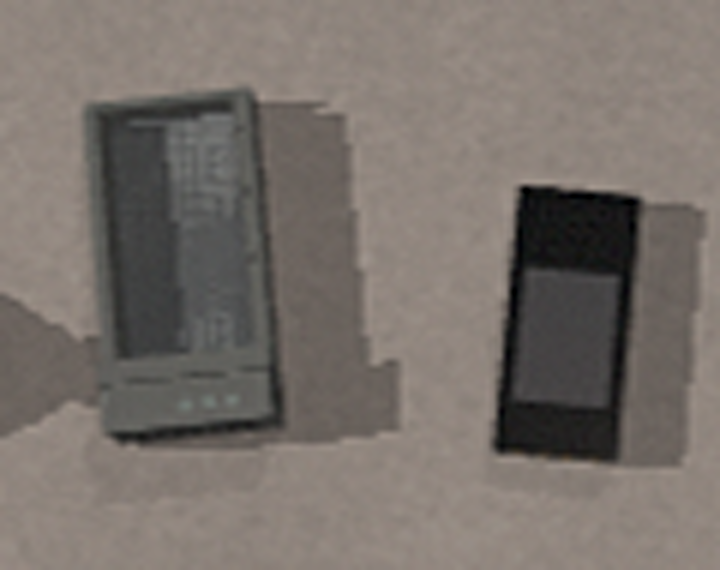

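```bash
cat >> h.py <<'E'
def delta(target,yawx):
    "target TCP world, yawx = world heading (deg) of tool x; returns tool-frame shift and turn"
    s=manip.sense(); r=R.from_quat(s['tool_rot']); d=r.inv().apply(np.array(target)-s['tcp_pos'])
    x=r.apply([1,0,0]); cur=np.degrees(np.arctan2(x[1],x[0])); t=-(yawx-cur); t=(t+180)%360-180
    print('cur',s['tcp_pos'].round(4),'heading',cur.round(2),'t',s['t'],'F',s['force'].round(1),'gap',round(float(s['finger_gap']),3)); print('delta',d.round(4),'turn',round(t,2)); return d,t
E
python3 - <<'E'
from h import *
s=load('top0')
# cradle corners in crop/6+offset, height 0.032 tail, tower 0.044
for u,v,z in [(85,104,.032),(250,90,.032),(105,430,.044),(278,425,.044)]:
    print(onplane(s,u/6+145,v/6+130,z).round(4))
w=load('wrist0');print(R.from_quat(w['orientation']).as_matrix().round(3))
delta([0.49,0.10,0.30],88)
E
```

```text
[0.619  0.2523 0.032 ]
[0.6256 0.1785 0.032 ]
[0.4702 0.2366 0.044 ]
[0.4723 0.1614 0.044 ]
[[ 0.313  0.902  0.299]
 [ 0.95  -0.297 -0.1  ]
 [-0.001  0.315 -0.949]]
cur [0.1962 0.5928 0.2385] heading 71.68 t 0.15 F [-0.5 -0.8  0.1] gap 1.0
delta [-0.3756  0.4338 -0.061 ] turn -16.32
```

>>> {"api": "move_arm", "payload": {"deltas": [[[-0.025,0.029,-0.004,-1],[-0.05,0.058,-0.008,-2],[-0.075,0.087,-0.012,-3],[-0.1,0.116,-0.016,-4],[-0.125,0.145,-0.02,-5],[-0.15,0.174,-0.024,-6],[-0.175,0.203,-0.028,-7.5],[-0.2,0.232,-0.032,-9],[-0.225,0.26,-0.036,-10],[-0.25,0.289,-0.04,-11],[-0.275,0.318,-0.045,-12.5],[-0.3,0.347,-0.05,-14],[-0.325,0.376,-0.055,-15],[-0.35,0.405,-0.06,-16],[-0.37,0.428,-0.06,-16.3],[-0.3756,0.4338,-0.061,-16.3],[-0.3756,0.4338,-0.061,-16.3],[-0.3756,0.4338,-0.061,-16.3]]], "gripper": 1}}

```text
t: 1.65
tcp_pos: [0.4892, 0.1002, 0.2996]
tool_rot: [0.72, 0.694, -0.001, -0.001]
force: [-0.2, -0.1, 0.8]
finger_gap: 0.997
```

```bash
python3 - <<'E'
from h import *
snap('wrist','w1'); snap('top','top1'); print(manip.sense()['tcp_pos'],manip.sense()['t'])
E
```

```text
[0.48865448 0.1012527  0.29968159] 1.75
```

View pics/w1.png

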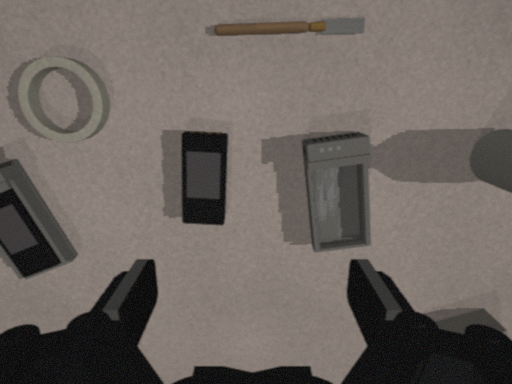

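The wrist view (up = toward the robot, right = +y) shows the pack at about (204,178) and the empty cradle at (338,192) with its tower near the top. I'll measure the edges in a close-up.

```bash
python3 - <<'E'
from h import *
s=load('w1'); im=cv2.cvtColor(s['img'],cv2.COLOR_RGB2BGR)
c=im[120:260,160:390]
c=cv2.resize(cv2.convertScaleAbs(c,alpha=1.6),None,fx=3.4,fy=3.4,interpolation=cv2.INTER_CUBIC); cv2.imwrite('pics/crop2.png',c)
g=im.max(axis=2)
m=(g<45).astype(np.uint8); m[:125]=0;m[230:]=0;m[:,:165]=0;m[:,240:]=0
m2=cv2.morphologyEx((g<95).astype(np.uint8)*0+m,cv2.MORPH_CLOSE,np.ones((25,25)))
cs,_=cv2.findContours(m2,0,2)
k=max(cs,key=cv2.contourArea); print(cv2.minAreaRect(k), k[:,0].min(0),k[:,0].max(0))
for p in cv2.boxPoints(cv2.minAreaRect(k)): print(p,onplane(s,*p,.026).round(4))
E
```

```text
((204.0, 177.5), (91.0, 44.0), 90.0) [182 132] [226 223]
[182. 132.] [0.4592 0.0167 0.026 ]
[226. 132.] [0.4611 0.0701 0.026 ]
[226. 223.] [0.5806 0.0629 0.026 ]
[182. 223.] [0.5785 0.0046 0.026 ]
```

View pics/crop2.png

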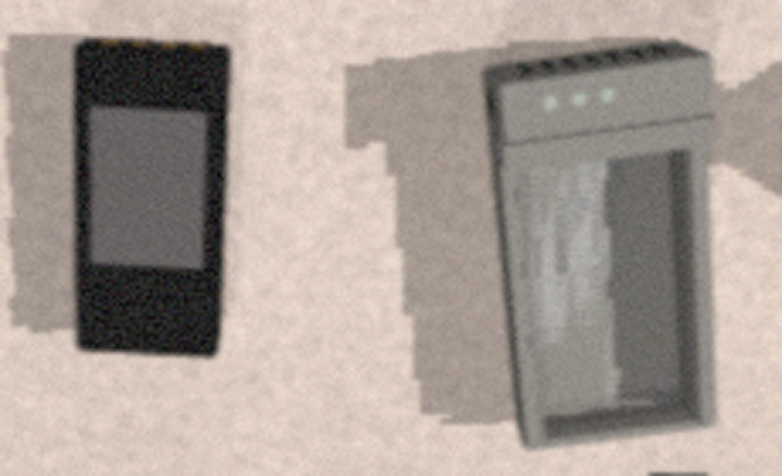

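```bash
python3 - <<'E'
from h import *
s=load('w1')
def P(u,v,z): return onplane(s,u/3.4+160-.35,v/3.4+120-.35,z)[:2]
a=[P(*p,.026) for p in [(78,42),(228,46),(216,354),(80,348)]]; print(np.round(a,4))
n=(a[0]+a[1])/2;t=(a[2]+a[3])/2; print('pack c',(n+t)/2,'len',np.linalg.norm(t-n),'yaw',np.degrees(np.arctan2(*(t-n)[::-1])),'w',np.linalg.norm(a[1]-a[0]),np.linalg.norm(a[3]-a[2]), 'side yaw',[np.degrees(np.arctan2(*(q-p)[::-1])) for p,q in [(a[0],a[3]),(a[1],a[2])]])
c={'towerL':P(487,72,.044),'towerR':P(712,55,.044),'lipL':P(505,145,.044),'lipR':P(712,114,.044),'tailL':P(525,447,.026),'tailR':P(713,426,.026),
'inTL':P(545,418,.03),'inTR':P(688,403,.03)}
for k,v in c.items(): print(k,v.round(4))
ang=lambda p,q:np.degrees(np.arctan2(*(q-p)[::-1]))
print('cross headings-90',[ang(c[k+'L'],c[k+'R'])-90 for k in ['tower','lip','tail','inT']])
print('sides',ang(c['towerL'],c['tailL']),ang(c['towerR'],c['tailR']))
ms={k:(c[k+'L']+c[k+'R'])/2 for k in ['tower','lip','tail']}
print(ms, 'ang tower-tail',ang(ms['tower'],ms['tail']),'len',np.linalg.norm(ms['tail']-ms['tower']))
print([np.linalg.norm(c[k+'L']-c[k+'R']) for k in ms])
E
```

```text
[[0.4592 0.0174]
 [0.4625 0.0709]
 [0.5815 0.0591]
 [0.5771 0.0063]]
pack c [0.52009329 0.03841458] len 0.11903996148541048 yaw -5.507101990817111 w 0.053597411954354884 0.05305007803432256 side yaw [np.float64(-5.381284726928122), np.float64(-5.6317043175803)]
towerL [0.4722 0.161 ]
towerR [0.4691 0.238 ]
lipL [0.4981 0.1676]
lipR [0.4896 0.2395]
tailL [0.6264 0.1808]
tailR [0.6197 0.2556]
inTL [0.6118 0.1876]
inTR [0.6072 0.2436]
cross headings-90 [np.float64(2.3015598264317134), np.float64(6.718650242808607), np.float64(5.1118022819052555), np.float64(4.622740044874092)]
sides 7.3230151532393375 6.676550952102682
{'tower': array([0.47062637, 0.19947174]), 'lip': array([0.49382669, 0.20355949]), 'tail': array([0.62304731, 0.218197  ])} ang tower-tail 7.003823555071962 len 0.1535668575743541
[np.float64(0.07709947837874877), np.float64(0.07241638019554629), np.float64(0.07514851066555162)]
```

```bash
python3 - <<'E'
from h import *
delta([0.495,0.204,0.22],96.7)
E
```

```text
cur [0.4887 0.1013 0.2997] heading 88.05 t 1.75 F [-0.5  0.3 -0.8] gap 0.995
delta [0.103  0.003  0.0796] turn -8.65
```

>>> {"api": "move_arm", "payload": {"deltas": [[[0.025,0.001,0.02,-2],[0.05,0.002,0.04,-4],[0.077,0.003,0.06,-6],[0.103,0.003,0.08,-8.6],[0.103,0.003,0.08,-8.6],[0.103,0.003,0.08,-8.6],[0.103,0.003,0.08,-8.6],[0.103,0.003,0.08,-8.6]]]}}

```text
t: 2.42
tcp_pos: [0.4951, 0.2041, 0.2205]
tool_rot: [0.665, 0.747, -0.001, -0.0]
force: [0.0, 0.9, 0.3]
finger_gap: 1.004
```

```bash
python3 - <<'E'
from h import *
s=snap('wrist','w2'); im=cv2.cvtColor(s['img'],cv2.COLOR_RGB2BGR)
im=cv2.convertScaleAbs(im,alpha=1.6)
c=im[60:300,140:380]; cv2.imwrite('pics/crop3.png',cv2.resize(c,None,fx=2.5,fy=2.5,interpolation=cv2.INTER_CUBIC))
E
```

```text
(no output)
```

View pics/crop3.png

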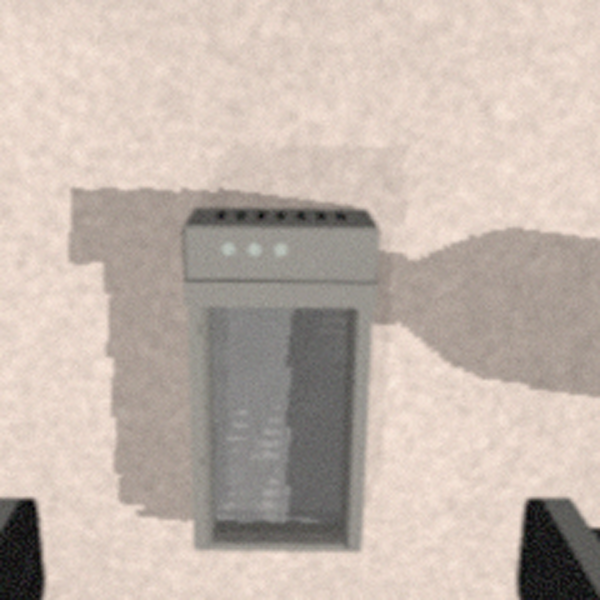

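```bash
python3 - <<'E'
from h import *
s=load('w2')
def P(u,v,z): return onplane(s,u/2.5+140-.3,v/2.5+60-.3,z)[:2]
ang=lambda p,q:np.degrees(np.arctan2(*(q-p)[::-1]))
tb=[P(185,226,.044),P(379,225,.044)]; lp=[P(190,308,.044),P(376,307,.044)]
for z in (.024,.032): 
  tl=[P(195,549,z),P(360,549,z)]; m=(tl[0]+tl[1])/2; print(z,'tail',m,np.linalg.norm(tl[0]-tl[1]))
  print(' ang',ang((tb[0]+tb[1])/2,m),'len',np.linalg.norm((tb[0]+tb[1])/2-m), ang(tl[0],tl[1])-90)
print('tower',(tb[0]+tb[1])/2,np.linalg.norm(tb[0]-tb[1]),ang(*tb)-90)
print('lip',(lp[0]+lp[1])/2)
a=np.radians(6.5);R2=np.array([[np.cos(a),-np.sin(a)],[np.sin(a),np.cos(a)]])
print('centre from tower',(tb[0]+tb[1])/2+R2@[.077,0],'from lip',(lp[0]+lp[1])/2+R2@[.045,0])
E
```

```text
0.024 tail [0.6243835  0.21820965] 0.07545151261367583
 ang 6.006770786060683 len 0.15280054078653782 6.716043207003096
0.032 tail [0.61932249 0.21764339] 0.07362643137016234
 ang 5.993760974589408 len 0.14770806352843194 6.716043207003125
tower [0.4724219  0.20221968] 0.07307297504313819 7.0222908116666645
lip [0.50428152 0.2063878 ]
centre from tower [0.54892694 0.21093633] from lip [0.54899226 0.21148195]
```

```bash
python3 - <<'E'
from h import *
delta([0.5715,0.0331,0.10],84.5); delta([0.5715,0.0331,0.016],84.5)
E
```

```text
cur [0.4953 0.2037 0.2206] heading 96.62 t 2.4667 F [ 0.2 -0.7  0.2] gap 1.0
delta [-0.1782  0.0561  0.1207] turn 12.12
cur [0.4953 0.2037 0.2206] heading 96.62 t 2.4667 F [ 0.2 -0.7  0.2] gap 1.0
delta [-0.1781  0.0561  0.2047] turn 12.12
```

>>> {"api": "move_arm", "payload": {"deltas": [[[-0.03,0.01,0.02,2],[-0.06,0.019,0.04,4],[-0.09,0.028,0.06,6],[-0.12,0.038,0.08,8],[-0.15,0.047,0.1,10],[-0.178,0.056,0.12,12],[-0.178,0.056,0.12,12.1],[-0.178,0.056,0.13,12.1],[-0.178,0.056,0.15,12.1],[-0.178,0.056,0.17,12.1],[-0.178,0.056,0.19,12.1],[-0.178,0.056,0.2,12.1],[-0.178,0.056,0.2045,12.1],[-0.178,0.056,0.2045,12.1],[-0.178,0.056,0.2045,12.1]]]}}

```text
t: 3.72
tcp_pos: [0.5718, 0.0336, 0.017]
tool_rot: [0.74, 0.673, -0.0, 0.001]
force: [0.4, 0.8, 0.1]
finger_gap: 1.0
```

```bash
python3 - <<'E'
from h import *
snap('wrist','w3');delta([0.5715,0.0331,0.016],84.5)
E
```

```text
cur [0.5721 0.0334 0.0173] heading 84.55 t 3.7667 F [ 0.1 -0.1 -0.3] gap 1.002
delta [-0.0004 -0.0006  0.0013] turn 0.05
```

View pics/w3.png

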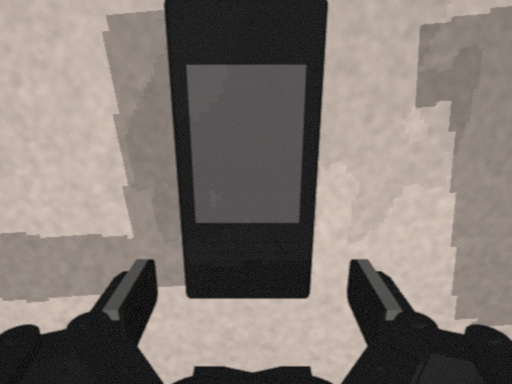

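The pack's tail edge is at row 297 (columns 187–310), centred between the fingers (155 and 350). I'll close with a light grip and then lift.

```bash
python3 - <<'E'
from h import *
s=load('w3')
for u,v in [(187,297),(310,297),(167,3),(326,3)]: print(onplane(s,u,v,.026).round(4))
E
```

```text
[0.5773 0.0046 0.026 ]
[0.5823 0.0587 0.026 ]
[0.4632 0.0158 0.026 ]
[0.4681 0.0684 0.026 ]
```

>>> {"api": "move_arm", "payload": {"deltas": [[[0,0,0.001,0],[0,0,0.001,0],[0,0,0.001,0],[0,0,0.001,0],[0,0,0.001,0],[0,0,0.001,0],[0,0,0.001,0],[0,0,0.001,0]]], "gripper": 0, "squeeze": 20}}

```text
t: 4.43
tcp_pos: [0.5728, 0.0333, 0.0173]
tool_rot: [0.74, 0.673, 0.001, 0.002]
force: [-0.6, 0.3, 4.9]
finger_gap: 0.65
```

>>> {"api": "move_arm", "payload": {"deltas": [[[0,0,-0.01,0],[0,0,-0.02,0],[0,0,-0.03,0],[0,0,-0.04,0],[0,0,-0.05,0],[0,0,-0.05,0],[0,0,-0.05,0]]]}}

```text
t: 5.02
tcp_pos: [0.5732, 0.0333, 0.0683]
tool_rot: [0.74, 0.673, 0.001, 0.002]
force: [0.4, 0.6, -2.9]
finger_gap: 0.648
```

```bash
python3 - <<'E'
from h import *
snap('wrist','w4');s=snap('scene','s4')
im=cv2.cvtColor(s['img'],cv2.COLOR_RGB2BGR)
cv2.imwrite('pics/crop4.png',cv2.resize(im[120:260,190:370],None,fx=4,fy=4,interpolation=cv2.INTER_CUBIC)); print(manip.sense()['force'],manip.sense()['finger_gap'])
E
```

```text
[-0.6317793  -0.47852228 -2.19242162] 0.6510615258640713
```

View pics/crop4.png

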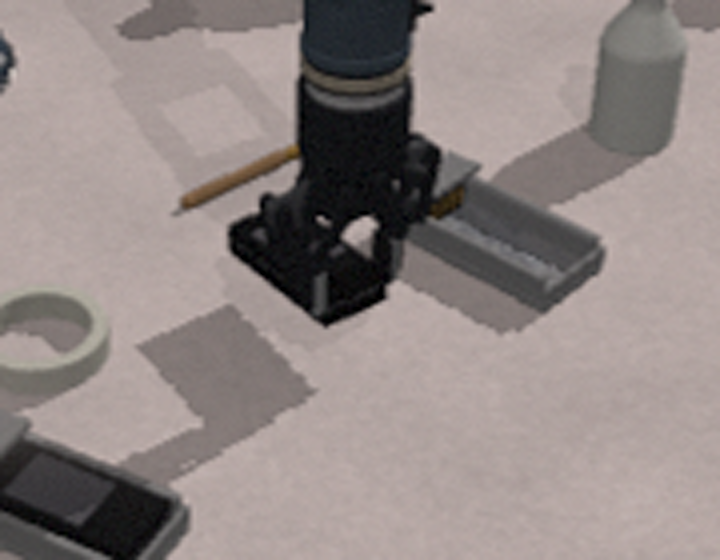

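View pics/w4.png

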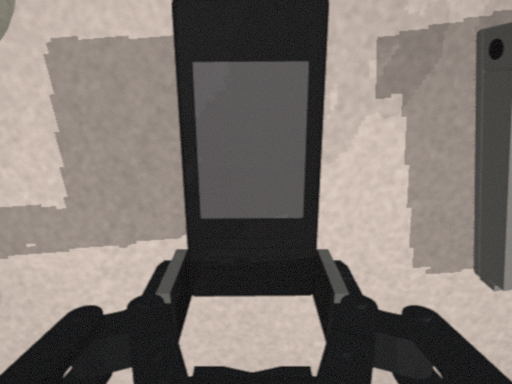

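The pack came up almost flat: it looks nearly the same as before the lift in the wrist view (nose at columns 173–328). So 20 N pads resist gravity alone. I'll try a quick downward drop with an abrupt reversal to swing the nose down.

>>> {"api": "move_arm", "payload": {"deltas": [[[0,0,-0.02,0],[0,0,-0.045,0],[0,0,-0.075,0],[0,0,-0.1,0],[0,0,-0.11,0],[0,0,-0.11,0],[0,0,-0.07,0],[0,0,-0.03,0],[0,0,-0.07,0],[0,0,-0.1,0],[0,0,-0.11,0],[0,0,-0.11,0],[0,0,-0.07,0],[0,0,-0.03,0],[0,0,-0.07,0],[0,0,-0.1,0],[0,0,-0.1,0],[0,0,-0.1,0]]]}}

```text
t: 6.62
tcp_pos: [0.5731, 0.0334, 0.1691]
tool_rot: [0.74, 0.673, 0.002, 0.003]
force: [-0.4, 0.3, -2.3]
finger_gap: 0.648
```

```bash
python3 - <<'E'
from h import *
snap('wrist','w5');s=snap('scene','s5')
im=cv2.cvtColor(s['img'],cv2.COLOR_RGB2BGR)
cv2.imwrite('pics/crop5.png',cv2.resize(im[80:240,190:370],None,fx=3,fy=3,interpolation=cv2.INTER_CUBIC)); print(manip.sense()['force'],manip.sense()['finger_gap'])
E
```

```text
[-0.66582136 -0.30060444 -3.20751096] 0.6442778807891275
```

View pics/crop5.png

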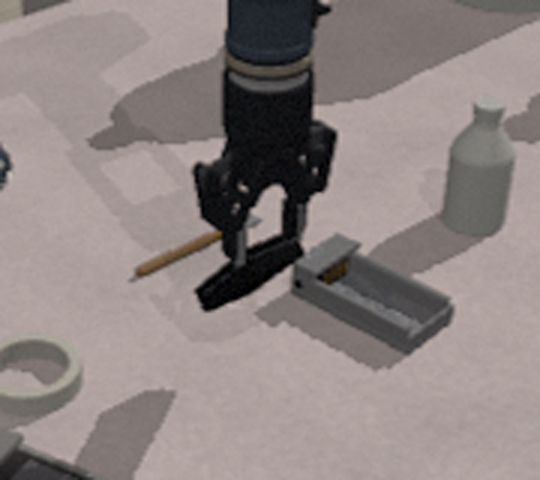

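View pics/w5.png

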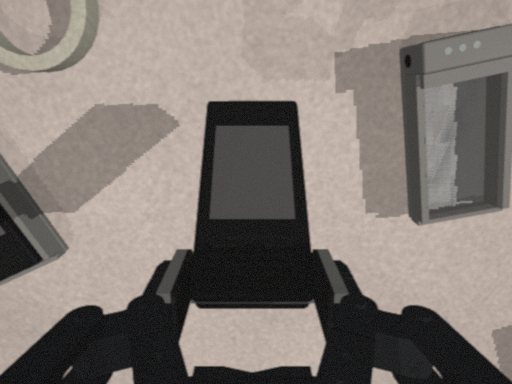

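The nose swung down well: in the wrist view the nose top edge is now at row 102, columns 208–297. I'll compute the tilt from the known 56 mm width.

```bash
python3 - <<'E'
from h import *
s=load('w5'); im=cv2.cvtColor(s['img'],cv2.COLOR_RGB2BGR)
cv2.imwrite('pics/crop5b.png',cv2.resize(cv2.convertScaleAbs(im[90:320,180:325],alpha=3,beta=20),None,fx=2.6,fy=2.6,interpolation=cv2.INTER_CUBIC))
f=192/np.tan(np.radians(s['vertical_fov'])/2)
st=manip.sense()
rt=R.from_quat(st['tool_rot'])
def pt(u1,u2,v,w=.056):
    dep=f*w/(u2-u1); o,d=ray(s,(u1+u2)/2,v); return o+d*dep
n=pt(208,297.5,102);print('nose top',n, 'tool frame',rt.inv().apply(n-st['tcp_pos']))
for r in range(106,250,8):
    row=im[r].max(axis=1).astype(int); 
    w=np.where(row[185:322]<48)[0]+185; print(r,w.min(),w.max(),end=' | ')
E
```

```text
nose top [0.5035981  0.04077876 0.08678715] tool frame [ 0.00077776 -0.068548    0.08194579]
106 208 295 | 114 208 296 | 122 207 297 | 130 206 298 | 138 205 298 | 146 205 299 | 154 204 300 | 162 203 301 | 170 202 301 | 178 202 302 | 186 201 303 | 194 200 304 | 202 199 304 | 210 199 305 | 218 198 306 | 226 197 307 | 234 196 307 | 242 196 308 |
```

View pics/crop5b.png

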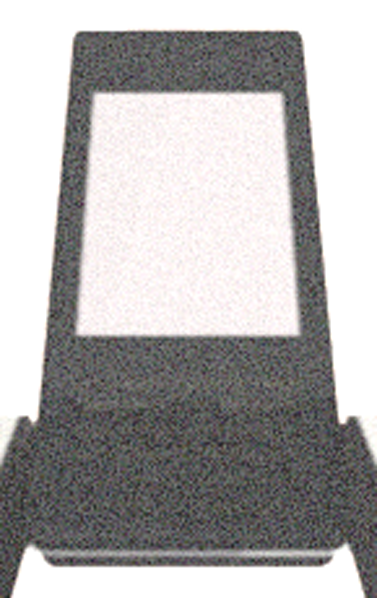

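```bash
python3 - <<'E'
from h import *
s=load('w5'); f=192/np.tan(np.radians(s['vertical_fov'])/2); st=manip.sense(); rt=R.from_quat(st['tool_rot'])
def pt(u1,u2,v,w=.056):
    dep=f*w/(u2-u1); o,d=ray(s,(u1+u2)/2,v); return rt.inv().apply(o+d*dep-st['tcp_pos'])
# fit edges
rows=np.arange(106,250,8); L=[208,208,207,206,205,205,204,203,202,202,201,200,199,199,198,197,196,196]; Rr=[295,296,297,298,298,299,300,301,301,302,303,304,304,305,306,307,307,308]
pl=np.polyfit(rows,np.array(L)-.0,1); pr=np.polyfit(rows,np.array(Rr)+1.,1)
a=pt(np.polyval(pl,102),np.polyval(pr,102),102); b=pt(np.polyval(pl,301),np.polyval(pr,301),301)
print(a,b,np.linalg.norm(a-b),'tilt',np.degrees(np.arctan2(a[2]-b[2],b[1]-a[1])))
E
```

```text
[ 0.00053202 -0.06827039  0.08757132] [ 0.00049004  0.01331675 -0.00719239] 0.12504648607474214 tilt 49.27308592857259
```

Tilt is about 50°, which is too steep. I want about 14°, so I'll press the nose lightly on bare bench while drawing the gripper toward +x, which rotates the pack back. The final TCP height of 0.044 m sets the angle.

>>> {"api": "move_arm", "payload": {"deltas": [[[0,0.003,0.012,0],[0,0.006,0.027,0],[0,0.01,0.042,0],[0,0.014,0.056,0],[0,0.02,0.064,0],[0,0.027,0.07,0],[0,0.034,0.076,0],[0,0.041,0.082,0],[0,0.048,0.088,0],[0,0.054,0.094,0],[0,0.06,0.1,0],[0,0.066,0.106,0],[0,0.071,0.112,0],[0,0.075,0.118,0],[0,0.079,0.122,0],[0,0.08,0.125,0],[0,0.08,0.125,0]]]}}

```text
t: 8.13
tcp_pos: [0.6516, 0.0259, 0.0436]
tool_rot: [0.74, 0.673, 0.001, 0.002]
force: [1.7, -0.1, 1.3]
finger_gap: 0.65
```

```bash
python3 - <<'E'
from h import *
s0=manip.sense();print(s0['tcp_pos'],s0['force'],s0['finger_gap'],s0['t'])
snap('wrist','w6');s=snap('scene','s6')
im=cv2.cvtColor(s['img'],cv2.COLOR_RGB2BGR)
cv2.imwrite('pics/crop6.png',cv2.resize(im[100:260,200:380],None,fx=3,fy=3,interpolation=cv2.INTER_CUBIC))
E
```

```text
[0.65155033 0.02585445 0.04357589] [ 1.66100016 -0.11987241  1.27460579] 0.650470066772293 8.1333
```

View pics/crop6.png

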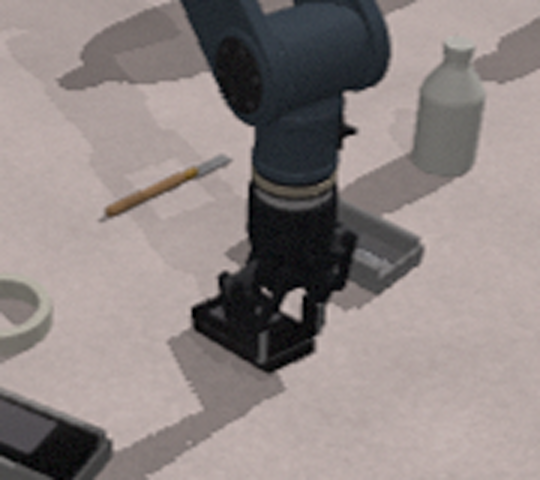

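View pics/w6.png

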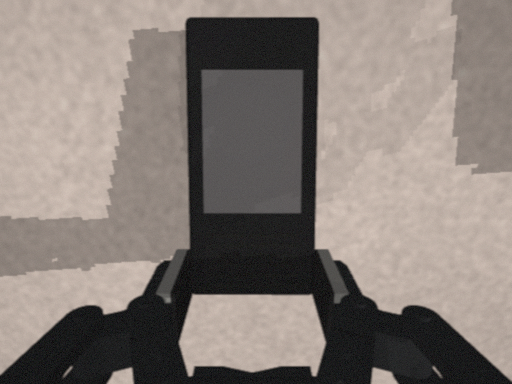

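The nose top edge is at row 18 (columns 187–318) and the side edges are nearly parallel, which fits a modest tilt. I'll check the tilt and plan the carry.

```bash
python3 - <<'E'
from h import *
s=load('w6'); im=cv2.cvtColor(s['img'],cv2.COLOR_RGB2BGR)
f=192/np.tan(np.radians(s['vertical_fov'])/2); st=manip.sense(); rt=R.from_quat(st['tool_rot'])
rows=np.arange(26,242,6);L=[];Rr=[]
for r in rows:
    row=im[r].max(axis=1).astype(int); w=np.where(row[180:326]<45)[0]+180; L.append(w.min());Rr.append(w.max()+1)
pl=np.polyfit(rows,L,1);pr=np.polyfit(rows,Rr,1)
def pt(v,w=.0555):
    u1,u2=np.polyval(pl,v),np.polyval(pr,v); dep=f*w/(u2-u1); o,d=ray(s,(u1+u2)/2,v); return rt.inv().apply(o+d*dep-st['tcp_pos'])
a=pt(18);b=pt(230); print(a,b,np.degrees(np.arctan2(a[2]-b[2],b[1]-a[1])))
print('lateral yaw of pack in tool', np.degrees(np.arctan2(b[0]-a[0],b[1]-a[1])))
# cradle frame target
c=np.array([.5478,.2095]);y=np.radians(6.5);e=np.array([np.cos(y),np.sin(y)])
th=np.radians(14)
for nx,nz in [(-.030,.050),(-.030,.020),(-.030,.0115)]:
    gx=nx+.112*np.cos(th)-.017*np.sin(th); gz=nz+.112*np.sin(th)+.017*np.cos(th)
    p=c+gx*e; print(nx,nz,'gx',gx,[*p.round(4),round(gz,4)]); delta([*p,gz],96.5)
E
```

```text
[ 0.00034649 -0.10715787  0.02319241] [ 0.00045454 -0.01836385  0.00375704] 12.346276890107895
lateral yaw of pack in tool 0.06972342025606945
-0.03 0.05 gx 0.07456044911771727 [np.float64(0.6219), np.float64(0.2179), np.float64(0.0936)]
cur [0.6513 0.0259 0.0442] heading 84.57 t 8.2333 F [ 0.5 -0.5 -0.5] gap 0.651
delta [ 0.1883 -0.0472 -0.0498] turn -11.93
-0.03 0.02 gx 0.07456044911771727 [np.float64(0.6219), np.float64(0.2179), np.float64(0.0636)]
cur [0.6513 0.0259 0.0442] heading 84.57 t 8.2333 F [ 0.5 -0.5 -0.5] gap 0.651
delta [ 0.1884 -0.0473 -0.0198] turn -11.93
-0.03 0.0115 gx 0.07456044911771727 [np.float64(0.6219), np.float64(0.2179), np.float64(0.0551)]
cur [0.6513 0.0259 0.0442] heading 84.57 t 8.2333 F [ 0.5 -0.5 -0.5] gap 0.651
delta [ 0.1884 -0.0474 -0.0113] turn -11.93
```

>>> {"api": "move_arm", "payload": {"deltas": [[[0,0,0,0],[0,0,0,0],[0,0,-0.01,0],[0,0,-0.03,0],[0.01,-0.002,-0.05,-1],[0.03,-0.008,-0.06,-2],[0.06,-0.015,-0.065,-4],[0.09,-0.023,-0.065,-6],[0.12,-0.03,-0.065,-8],[0.15,-0.038,-0.065,-10],[0.175,-0.044,-0.065,-12],[0.188,-0.047,-0.065,-12],[0.188,-0.047,-0.065,-12],[0.188,-0.047,-0.065,-12]]], "gripper": 0, "squeeze": 80}}

```text
t: 9.4
tcp_pos: [0.6214, 0.2177, 0.1088]
tool_rot: [0.665, 0.747, 0.0, 0.002]
force: [-0.4, 0.3, -2.5]
finger_gap: 0.626
```

```bash
python3 - <<'E'
from h import *
s0=manip.sense();print(s0['tcp_pos'],s0['force'],s0['finger_gap'],s0['t'])
s=snap('wrist','w7'); im=cv2.cvtColor(s['img'],cv2.COLOR_RGB2BGR)
cv2.imwrite('pics/w7b.png',cv2.resize(cv2.convertScaleAbs(im,alpha=1.8),None,fx=1.5,fy=1.5))
s=snap('scene','s7')
im=cv2.cvtColor(s['img'],cv2.COLOR_RGB2BGR)
cv2.imwrite('pics/crop7.png',cv2.resize(im[80:240,220:400],None,fx=4,fy=4,interpolation=cv2.INTER_CUBIC))
E
```

```text
[0.62137688 0.21766648 0.10880627] [-0.40620898  0.3000139  -2.52174242] 0.6259107418953495 9.4
```

View pics/crop7.png

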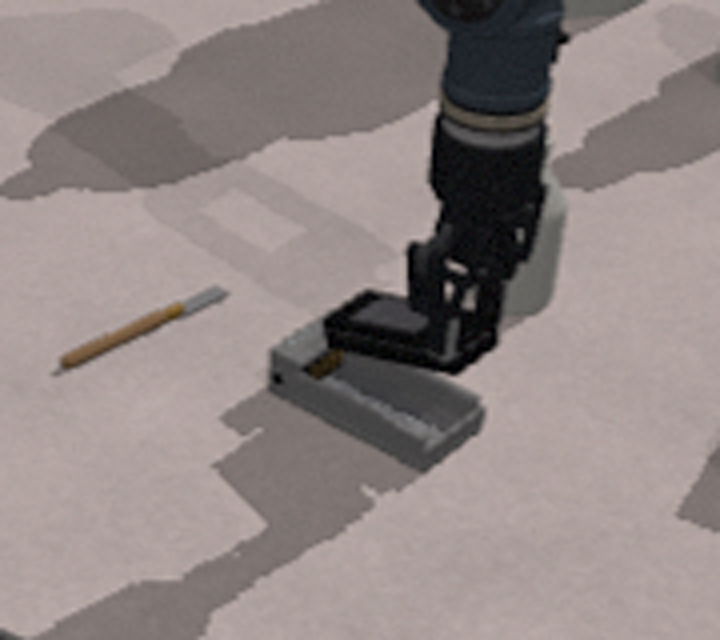

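View pics/w7b.png

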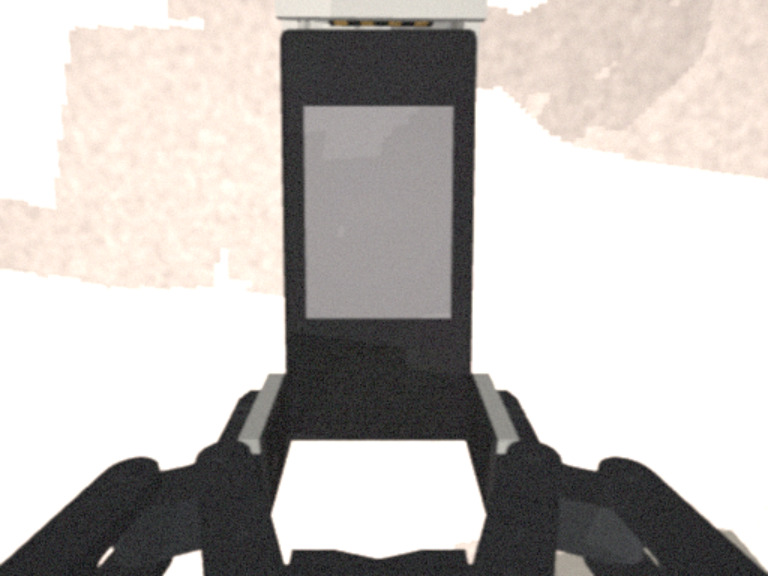

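The pack's nose (columns 281–475 in the 1.5x picture, centre 378) is square to the lip (centre 381). The cradle sits about 1 mm to tool +x. I'll compute the gap between nose and lip.

```bash
python3 - <<'E'
from h import *
s=load('w7'); st=manip.sense(); rt=R.from_quat(st['tool_rot'])
T=lambda p: rt.inv().apply(p-st['tcp_pos'])*1000
print('lip top L,R', T(onplane(s,277/1.5,19.5/1.5,.044)),T(onplane(s,485/1.5,19.5/1.5,.044)))
f=192/np.tan(np.radians(s['vertical_fov'])/2)
for w in (.0555,.056):
  dep=f*w/((476-281)/1.5); o,d=ray(s,378.5/1.5,30/1.5); print('nose top',T(o+d*dep))
E
```

```text
lip top L,R [ -34.37354811 -117.35829544   64.37104166] [  39.38706904 -117.59064883   64.1543374 ]
nose top [   1.58737842 -107.45438402   24.14363408]
nose top [   1.58950377 -107.69182859   25.57005793]
```

>>> {"api": "move_arm", "payload": {"deltas": [[[0.0012,0,0.01,0],[0.0012,0,0.022,0],[0.0012,0,0.034,0],[0.0012,0,0.044,0],[0.0012,0,0.05,0],[0.0012,0,0.053,0],[0.0012,0,0.053,0],[0.0012,0,0.053,0]]], "squeeze": 40}}

```text
t: 10.17
tcp_pos: [0.622, 0.2172, 0.0556]
tool_rot: [0.666, 0.746, 0.0, 0.002]
force: [1.4, -0.3, -2.9]
finger_gap: 0.626
```

```bash
python3 - <<'E'
from h import *
s=snap('wrist','w8'); im=cv2.cvtColor(s['img'],cv2.COLOR_RGB2BGR)
cv2.imwrite('pics/w8b.png',cv2.resize(cv2.convertScaleAbs(im,alpha=1.8),None,fx=1.5,fy=1.5))
s=snap('scene','s8')
im=cv2.cvtColor(s['img'],cv2.COLOR_RGB2BGR)
cv2.imwrite('pics/crop8.png',cv2.resize(im[80:240,220:400],None,fx=4,fy=4,interpolation=cv2.INTER_CUBIC))
E
```

```text
(no output)
```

View pics/crop8.png

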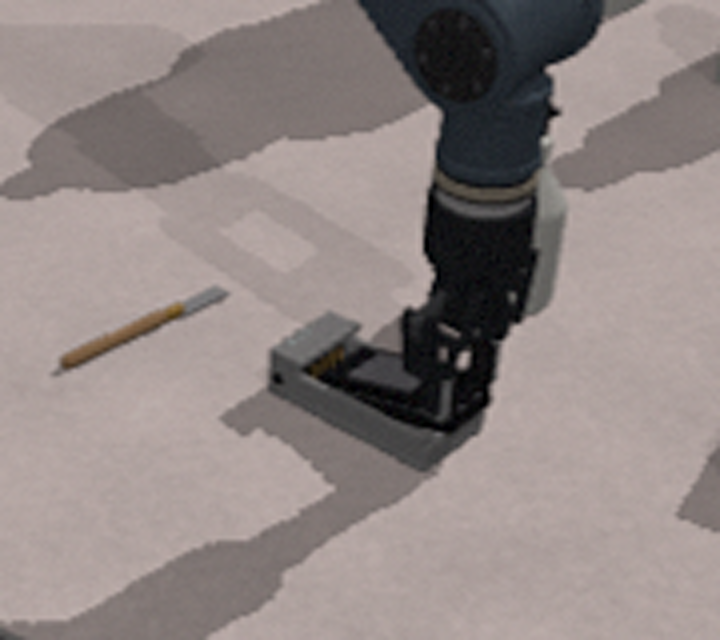

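View pics/w8b.png

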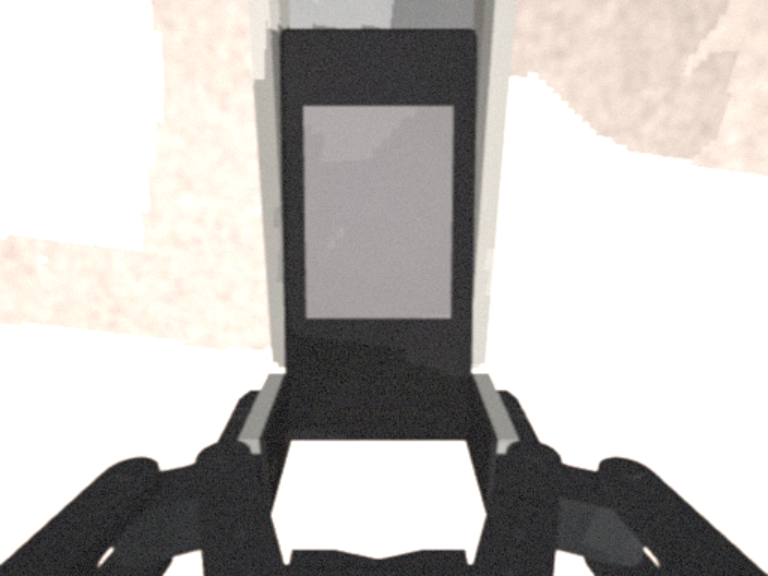

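>>> {"api": "move_arm", "payload": {"deltas": [[[0.0015,0,0.001,0],[0.0015,0,0.002,0],[0.0015,-0.001,0.003,0],[0.0015,-0.004,0.003,0],[0.0015,-0.007,0.003,0],[0.0015,-0.01,0.003,0],[0.0015,-0.01,0.003,0]]], "squeeze": 30}}

```text
t: 10.85
tcp_pos: [0.6118, 0.2178, 0.0535]
tool_rot: [0.666, 0.746, 0.001, 0.003]
force: [1.7, 0.1, 1.2]
finger_gap: 0.629
```

```bash
python3 - <<'E'
from h import *
st=manip.sense();print(st['force'],st['ft_torque'],st['tcp_pos'])
c=np.array([.5478,.2095]);y=np.radians(6.5);e=np.array([np.cos(y),np.sin(y)]);d=st['tcp_pos'][:2]-c;print('cradle frame',d@e,d@[-e[1],e[0]])
s=snap('wrist','w9'); im=cv2.cvtColor(s['img'],cv2.COLOR_RGB2BGR)
cv2.imwrite('pics/w9b.png',cv2.resize(cv2.convertScaleAbs(im[:280,150:360],alpha=1.8),None,fx=2.1,fy=2.1))
E
```

```text
[1.6567629  0.05299769 1.17290614] [ 0.03819989  0.00080103 -0.01049396] [0.61177422 0.21779615 0.05350475]
cradle frame 0.06450213718312461 0.0010007354382106474
```

View pics/w9b.png

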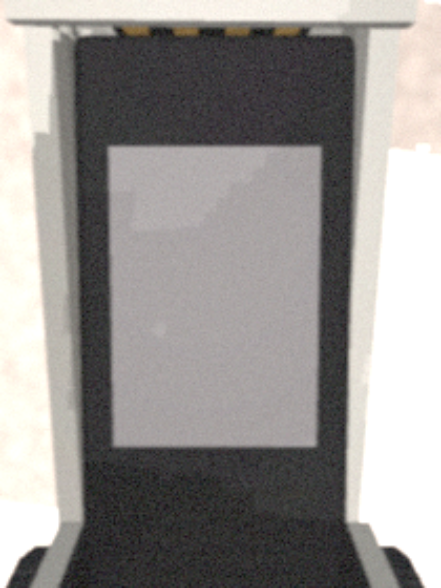

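>>> {"api": "move_arm", "payload": {"deltas": [[[0,-0.002,0,0],[0,-0.004,0,0],[0,-0.0055,0,0],[0,-0.007,0,0],[0,-0.007,0,0],[0,-0.007,0,0]]], "squeeze": 40}}

```text
t: 11.4
tcp_pos: [0.6073, 0.2172, 0.0542]
tool_rot: [0.666, 0.746, 0.003, 0.004]
force: [6.1, 0.7, 1.7]
finger_gap: 0.622
```

```bash
python3 - <<'E'
from h import *
st=manip.sense();print(st['force'],st['ft_torque'],st['tcp_pos'])
c=np.array([.5478,.2095]);y=np.radians(6.5);e=np.array([np.cos(y),np.sin(y)]);d=st['tcp_pos'][:2]-c;print('cradle frame',d@e,d@[-e[1],e[0]])
s=snap('wrist','w10'); im=cv2.cvtColor(s['img'],cv2.COLOR_RGB2BGR)
cv2.imwrite('pics/w10b.png',cv2.resize(cv2.convertScaleAbs(im[:280,150:360],alpha=1.8),None,fx=2.1,fy=2.1))
E
```

```text
[6.12704939 0.72414209 1.68815874] [ 0.06656542 -0.67767692 -0.05361427] [0.60732995 0.21723984 0.05422487]
cradle frame 0.06002345257566836 0.000951103804813983
```

View pics/w10b.png

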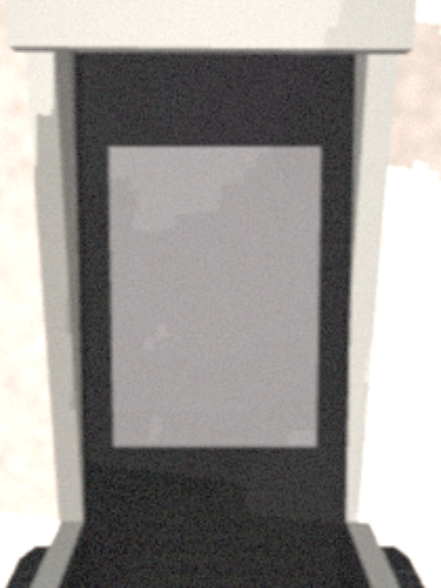

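The nose is under the lip (lip edge row 50 in the crop) and the contacts push back with about 6 N. Now I'll lower the tail while holding the push.

>>> {"api": "move_arm", "payload": {"deltas": [[[0,-0.003,0.002,0],[0,-0.003,0.004,0],[0,-0.0035,0.006,0],[0,-0.0035,0.008,0],[0,-0.0035,0.01,0],[0,-0.0035,0.011,0],[0,-0.0035,0.011,0]]], "squeeze": 40}}

```text
t: 12.03
tcp_pos: [0.6099, 0.2175, 0.0458]
tool_rot: [0.666, 0.746, 0.008, 0.009]
force: [9.0, 1.8, 6.7]
finger_gap: 0.628
```

```bash
cat > st.py <<'E'
from h import *
import sys
st=manip.sense();print(st['t'],'F',st['force'].round(1),st['ft_torque'].round(2),st['tcp_pos'].round(4),st['finger_gap'])
c=np.array([.5478,.2095]);y=np.radians(6.5);e=np.array([np.cos(y),np.sin(y)]);d=st['tcp_pos'][:2]-c;print('cradle frame',d@e,d@[-e[1],e[0]])
n=sys.argv[1]
im=cv2.cvtColor(snap('wrist','w'+n)['img'],cv2.COLOR_RGB2BGR)
im=cv2.resize(cv2.convertScaleAbs(im[:320,130:380],alpha=1.8),None,fx=1.6,fy=1.6)
sc=cv2.cvtColor(snap('scene','s'+n)['img'],cv2.COLOR_RGB2BGR)
sc=cv2.resize(sc[125:210,270:370],None,fx=4,fy=4,interpolation=cv2.INTER_CUBIC)
o=np.zeros((512,800,3),np.uint8);o[:,:400]=im;o[:340,400:]=sc;cv2.imwrite(f'pics/c{n}.png',o)
E
python3 st.py 11
```

```text
12.0333 F [9.  1.8 6.7] [ 0.15 -0.83 -0.03] [0.6099 0.2175 0.0458] 0.6282084499561577
cradle frame 0.06265145967739798 0.0008844454303292653
```

View pics/c11.png

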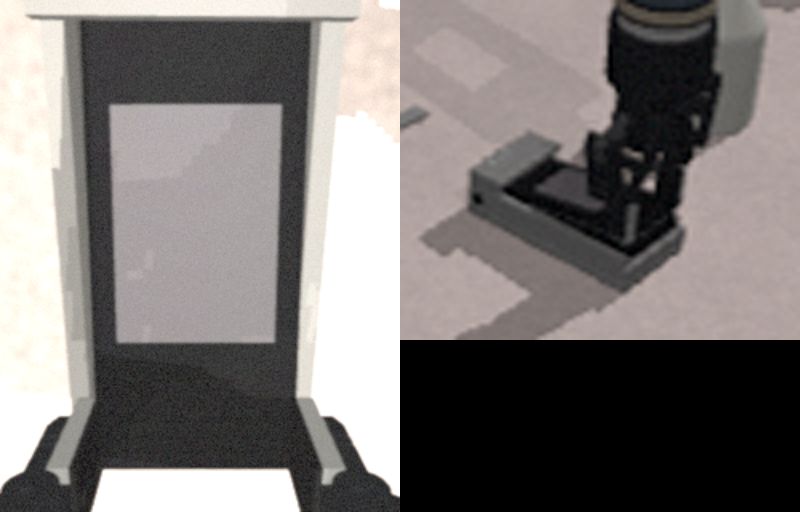

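>>> {"api": "move_arm", "payload": {"deltas": [[[0,-0.004,0,0],[0,-0.007,0,0],[0,-0.01,0,0],[0,-0.011,0,0],[0,-0.011,0.002,0],[0,-0.011,0.004,0],[0,-0.011,0.006,0],[0,-0.011,0.006,0],[0,-0.011,0.006,0]]], "squeeze": 50}}

```text
t: 12.88
tcp_pos: [0.6074, 0.2171, 0.043]
tool_rot: [0.666, 0.745, 0.015, 0.014]
force: [11.4, 1.2, 7.4]
finger_gap: 0.628
```

```bash
python3 st.py 12
```

```text
12.8833 F [11.4  1.2  7.4] [ 0.12 -1.25  0.04] [0.6074 0.2171 0.043 ] 0.6280021700273335
cradle frame 0.060045452181285895 0.0008394862721816807
```

View pics/c12.png

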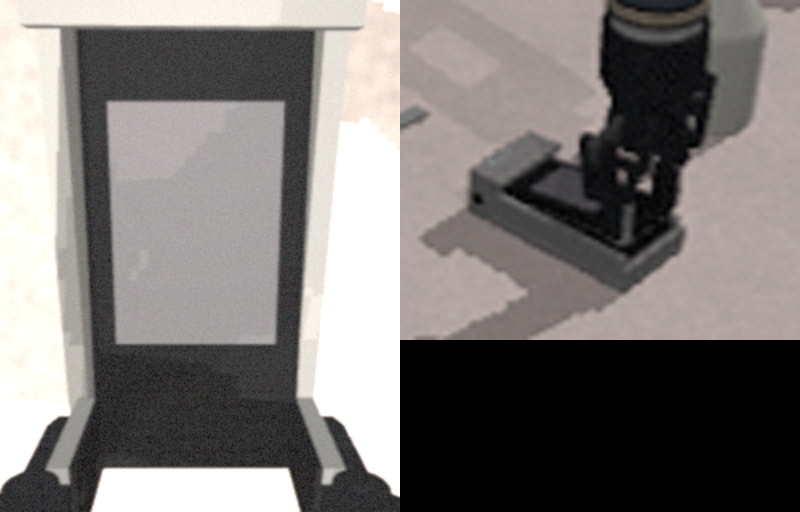

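>>> {"api": "move_arm", "payload": {"deltas": [[[0,-0.01,0.002,0],[0,-0.0115,0.003,0],[0,-0.0115,0.005,0],[0,-0.0115,0.006,0],[0,-0.0115,0.007,0],[0,-0.0115,0.007,0],[0,-0.0115,0.007,0]]], "squeeze": 50}}

```text
t: 13.57
tcp_pos: [0.6063, 0.2169, 0.0396]
tool_rot: [0.666, 0.745, 0.024, 0.022]
force: [13.9, 2.0, 7.2]
finger_gap: 0.631
```

```bash
python3 st.py 13
```

```text
13.5667 F [13.9  2.   7.2] [ 0.11 -1.68 -0.01] [0.6063 0.2169 0.0396] 0.6313582913257199
cradle frame 0.0589881226721608 0.000701745738743496
```

View pics/c13.png

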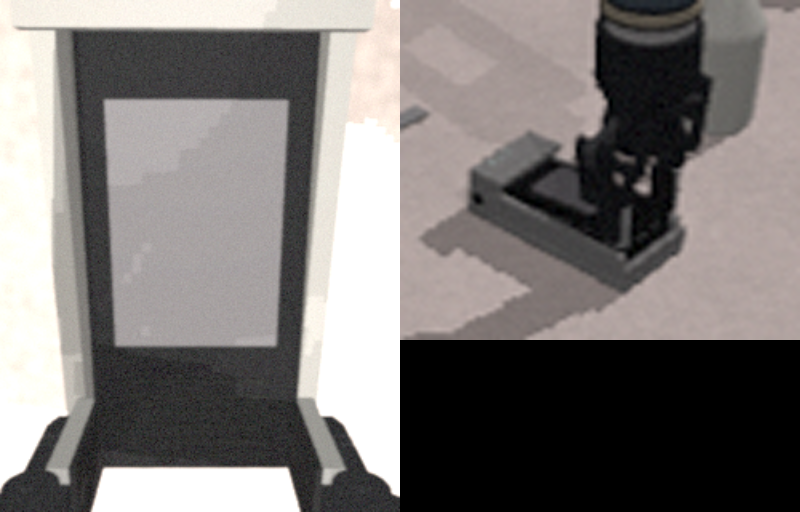

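>>> {"api": "move_arm", "payload": {"deltas": [[[0,-0.01,0.003,0],[0,-0.0105,0.004,0],[0,-0.0105,0.005,0],[0,-0.0105,0.006,0],[0,-0.0105,0.007,0],[0,-0.0105,0.008,0],[0,-0.0105,0.008,0]]], "squeeze": 50}}

```text
t: 14.25
tcp_pos: [0.6063, 0.2168, 0.0368]
tool_rot: [0.666, 0.745, 0.033, 0.029]
force: [10.8, 0.3, 16.2]
finger_gap: 0.626
```

```bash
python3 st.py 14
```

```text
14.25 F [10.8  0.3 16.2] [-0.06 -1.14  0.01] [0.6063 0.2168 0.0368] 0.6258067897263939
cradle frame 0.058997175518532355 0.0006283945256391907
```

View pics/c14.png

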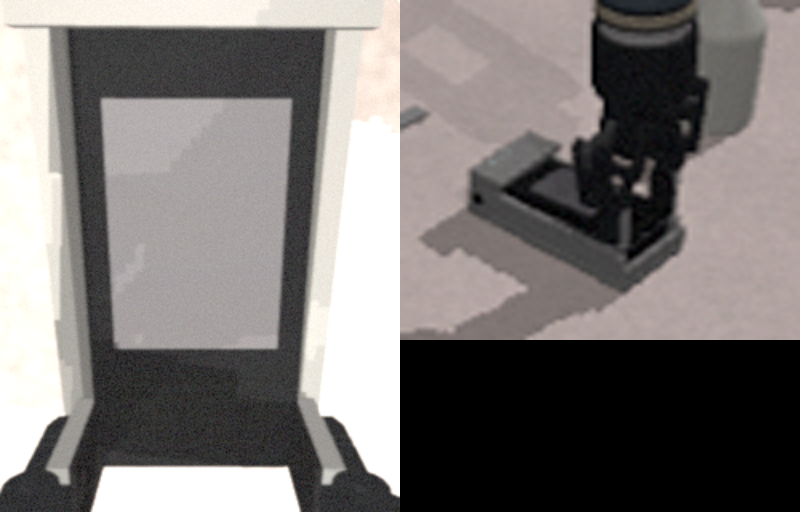

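Estimated tail underside is z ≈ 20 mm, below the tail wall's top (24), with the nose pushed in. The vertical force has risen to 16 N, so the fingertips are probably on the side walls. I'll release, rise and look.

>>> {"api": "move_arm", "payload": {"deltas": [[[0,0,-0.001,0],[0,0,-0.001,0],[0,0,-0.001,0],[0,0,-0.001,0],[0,0,-0.003,0],[0,0,-0.013,0],[0,0,-0.028,0],[0,0,-0.045,0],[0,0,-0.06,0],[0,0,-0.06,0],[0,0,-0.06,0]]], "gripper": 1}}

```text
t: 15.27
tcp_pos: [0.6013, 0.2163, 0.0975]
tool_rot: [0.666, 0.745, 0.033, 0.029]
force: [1.1, -0.1, 0.3]
finger_gap: 0.998
```

```bash
python3 st.py 15; python3 -c "
from h import *
print(R.from_quat(manip.sense()['tool_rot']).as_matrix().round(3))"
```

```text
15.2667 F [ 1.1 -0.1  0.3] [-0.    0.07 -0.04] [0.6013 0.2163 0.0975] 0.9982159216062264
cradle frame 0.053947823451163175 0.0007270091382628799
[[-0.111  0.99   0.085]
 [ 0.994  0.111  0.01 ]
 [ 0.001  0.086 -0.996]]
```

View pics/c15.png

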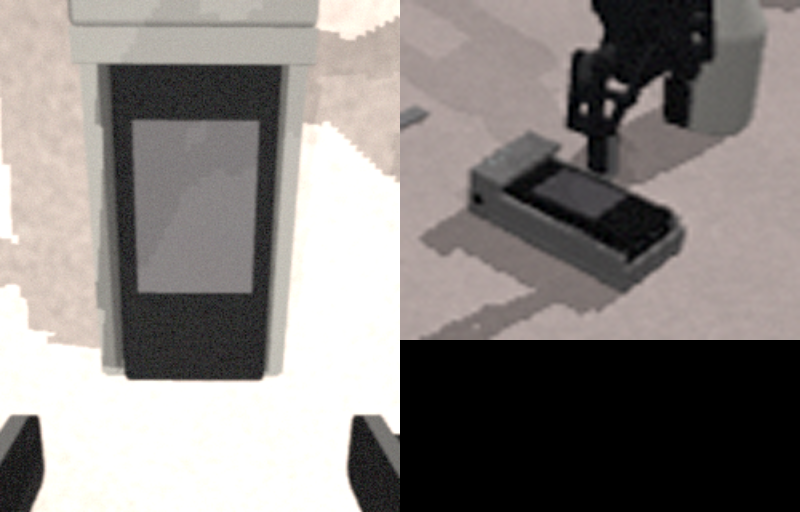

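```bash
python3 - <<'E'
from h import *
s=load('w15'); f=192/np.tan(np.radians(s['vertical_fov'])/2)
im=cv2.cvtColor(s['img'],cv2.COLOR_RGB2BGR)
cv2.imwrite('pics/c15b.png',cv2.resize(cv2.convertScaleAbs(im[150:260,180:330],alpha=1.5),None,fx=5,fy=5,interpolation=cv2.INTER_CUBIC))
c=np.array([.5478,.2095]);y=np.radians(6.5);e=np.array([np.cos(y),np.sin(y)])
u1,u2,v=130+126/1.6,130+266/1.6,378/1.6
for z in (.036,.040,.045,.05):
  a=onplane(s,u1,v,z);b=onplane(s,u2,v,z); m=(a+b)[:2]/2-c; print(z,'tail top x,y',m@e,m@[-e[1],e[0]],'w',np.linalg.norm(a-b))
l=onplane(s,130+195/1.6,63/1.6,.044)[:2]-c; print('lip x',l@e,l@[-e[1],e[0]])
sc=cv2.cvtColor(load('s15')['img'],cv2.COLOR_RGB2BGR)
cv2.imwrite('pics/s15b.png',cv2.resize(cv2.convertScaleAbs(sc[155:200,280:350],alpha=1.8),None,fx=10,fy=10,interpolation=cv2.INTER_CUBIC))
E
```

```text
0.036 tail top x,y 0.07230728426126053 0.001450725578612819 w 0.056951794213036776
0.04 tail top x,y 0.06995330796458757 0.001435939632829826 w 0.055739610731734036
0.045 tail top x,y 0.0670108375937465 0.001417457200601013 w 0.054224381380105637
0.05 tail top x,y 0.06406836722290543 0.0013989747683721997 w 0.05270915202847719
lip x -0.043510223957562336 0.0010861684376420235
```

View pics/s15b.png

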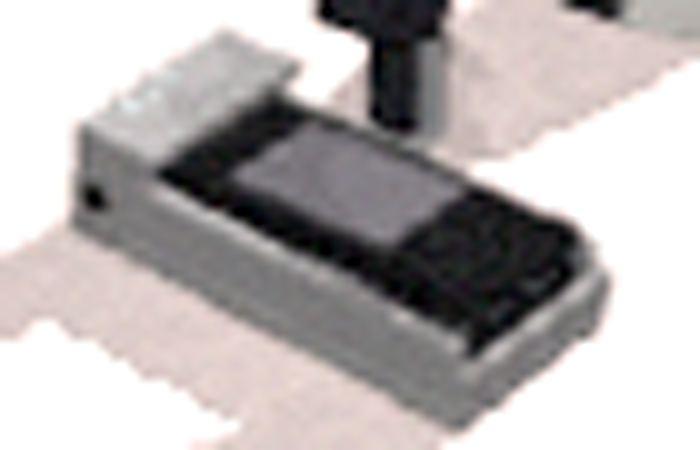

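View pics/c15b.png

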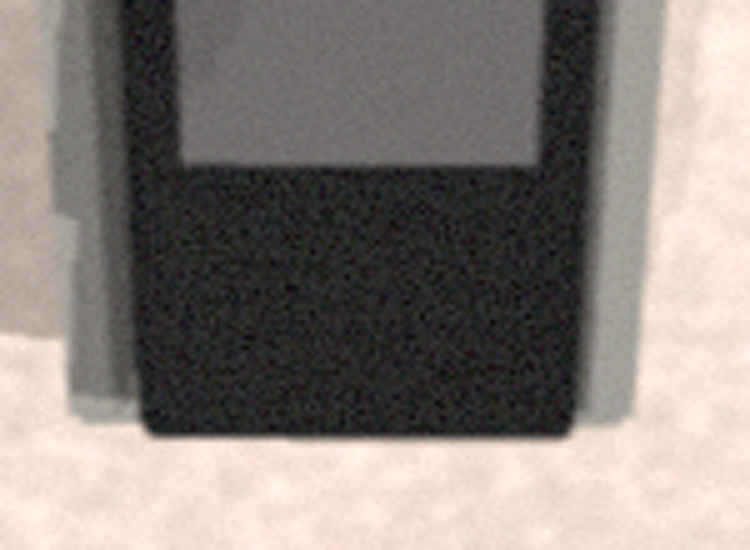

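Images show the tail inside the tail wall, with its top at z ≈ 0.042, x ≈ 69 mm in the cradle frame. I'll shut the fingers and press on the ridges.

```bash
python3 - <<'E'
from h import *
c=np.array([.5478,.2095]);y=np.radians(6.5);e=np.array([np.cos(y),np.sin(y)]);n=np.array([-e[1],e[0]])
for z in (.06,.05,.04): delta([*(c+.060*e+.001*n),z],96.4)
E
```

```text
cur [0.6004 0.2161 0.0959] heading 96.4 t 15.3667 F [ 0.6 -0.5  0.9] gap 1.002
delta [0.0004 0.0039 0.0364] turn -0.0
cur [0.6004 0.2161 0.0959] heading 96.4 t 15.3667 F [ 0.6 -0.5  0.9] gap 1.002
delta [0.0004 0.0031 0.0464] turn -0.0
cur [0.6004 0.2161 0.0959] heading 96.4 t 15.3667 F [ 0.6 -0.5  0.9] gap 1.002
delta [0.0004 0.0022 0.0563] turn -0.0
```

>>> {"api": "move_arm", "payload": {"deltas": [[[0,0.001,0,0],[0,0.003,0,0],[0,0.004,0.005,0],[0,0.004,0.015,0],[0,0.004,0.025,0],[0,0.004,0.034,0],[0,0.0035,0.04,0],[0,0.003,0.045,0],[0,0.0025,0.048,0],[0,0.0025,0.048,0]]], "gripper": 0}}

```text
t: 16.2
tcp_pos: [0.6066, 0.2167, 0.0474]
tool_rot: [0.666, 0.745, 0.032, 0.028]
force: [0.4, 0.5, 0.5]
finger_gap: 0.001
```

```bash
python3 st.py 16
```

```text
16.2 F [0.4 0.5 0.5] [0.01 0.02 0.01] [0.6066 0.2167 0.0474] 0.0007291398225966383
cradle frame 0.059214198468950235 0.0005390743689994329
```

View pics/c16.png

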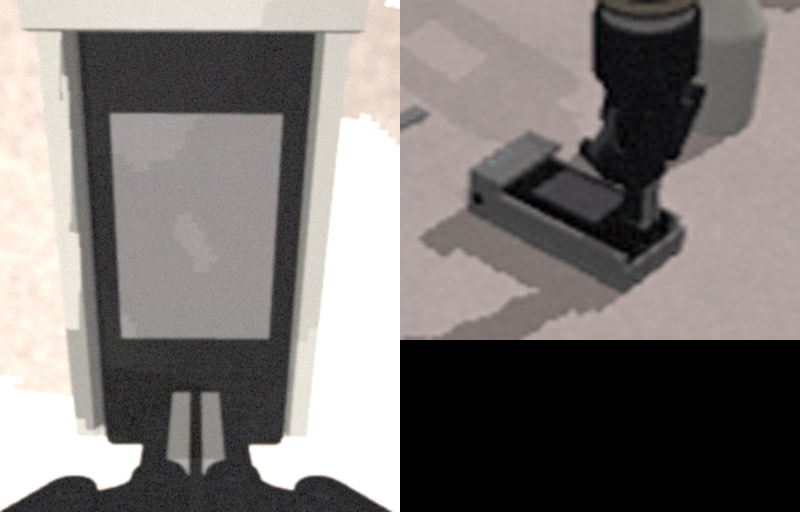

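>>> {"api": "move_arm", "payload": {"deltas": [[[0,0,0.002,0],[0,0,0.004,0],[0,0,0.006,0],[0,0,0.008,0],[0,0,0.01,0],[0,0,0.012,0],[0,0,0.012,0]]]}}

```text
t: 16.88
tcp_pos: [0.6081, 0.2171, 0.0441]
tool_rot: [0.666, 0.745, 0.033, 0.029]
force: [-13.0, -3.6, 42.7]
finger_gap: -0.002
```

```bash
python3 st.py 17
```

```text
16.8833 F [-13.   -3.6  42.7] [-0.53  1.87 -0.05] [0.6081 0.2171 0.0441] -0.00179741263269968
cradle frame 0.06082284721248278 0.0007282279077150287
```

View pics/c17.png

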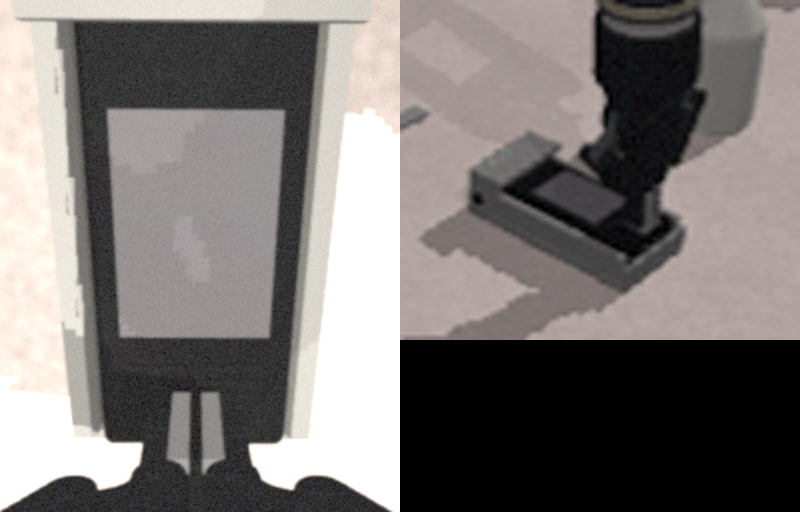

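The press met a hard stop at a tip height of about 36 mm, which matches a home pack's top, with 43 N of force. I'll rise and verify.

>>> {"api": "move_arm", "payload": {"deltas": [[[0,0,-0.004,0],[0,0,-0.015,0],[0,0,-0.035,0],[0,-0.01,-0.06,0],[0,-0.02,-0.09,0],[0,-0.03,-0.12,0],[0,-0.03,-0.12,0],[0,-0.03,-0.12,0],[0,-0.03,-0.12,0]]]}}

```text
t: 17.73
tcp_pos: [0.5679, 0.2125, 0.1606]
tool_rot: [0.666, 0.745, 0.033, 0.029]
force: [-0.7, -0.5, 0.3]
finger_gap: -0.003
```

```bash
python3 st.py 18; python3 - <<'E'
from h import *
sc=cv2.cvtColor(load('s18')['img'],cv2.COLOR_RGB2BGR)
cv2.imwrite('pics/s18b.png',cv2.resize(cv2.convertScaleAbs(sc[155:200,280:350],alpha=1.8),None,fx=10,fy=10,interpolation=cv2.INTER_CUBIC))
w=cv2.cvtColor(load('w18')['img'],cv2.COLOR_RGB2BGR)
cv2.imwrite('pics/w18b.png',cv2.resize(cv2.convertScaleAbs(w[60:280,160:360],alpha=1.8),None,fx=2.7,fy=2.7,interpolation=cv2.INTER_CUBIC))
E
```

```text
17.7333 F [-0.7 -0.5  0.3] [0.   0.03 0.01] [0.5679 0.2125 0.1606] -0.0029402967543823134
cradle frame 0.020279195519088605 0.0006926850707513902
```

View pics/s18b.png

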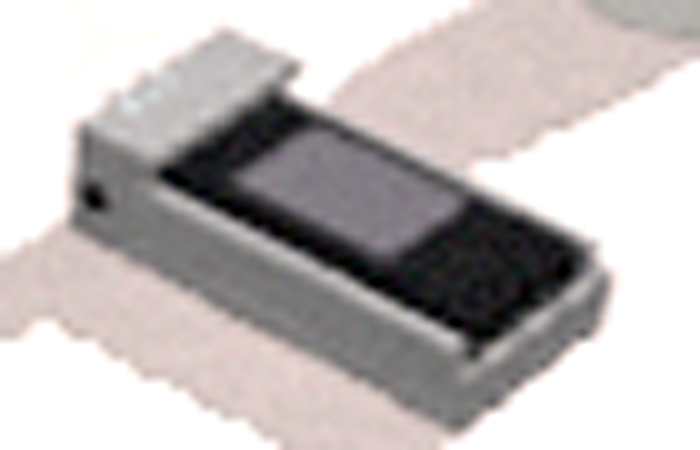

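View pics/w18b.png

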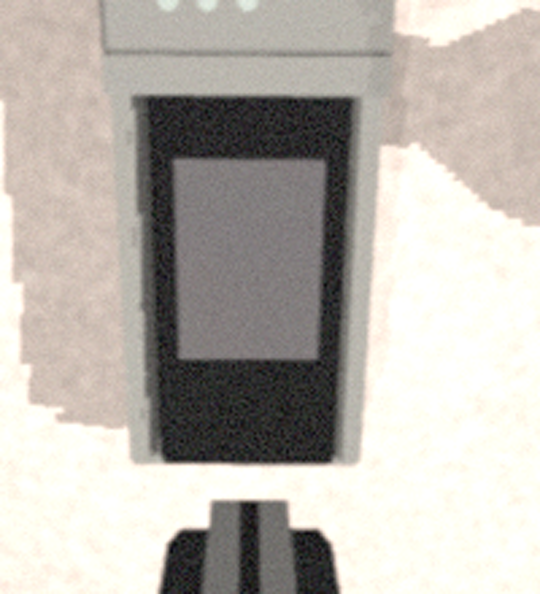

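```bash
python3 - <<'E'
from h import *
c=np.array([.5478,.2095]);y=np.radians(6.5);e=np.array([np.cos(y),np.sin(y)]);nn=np.array([-e[1],e[0]])
s=load('w18'); im=cv2.cvtColor(s['img'],cv2.COLOR_RGB2BGR)
def edges(im,r0,r1,c0,c1,lo,hi,step=1):
    out=[]
    for r in range(r0,r1,step):
        g=im[r,c0:c1].mean(axis=1); g=cv2.GaussianBlur(g.reshape(1,-1).astype(np.float32),(5,1),1)[0]
        d=np.diff(g); out.append((r,c0+np.argmax(d)+.5,c0+np.argmin(d)+.5))
    return np.array(out)
# label edges: rows 122..190
E=edges(im,124,190,215,289,0,0)
pl=np.polyfit(E[:,0],E[:,1],1);pr=np.polyfit(E[:,0],E[:,2],1)
for z0,z1,name in [(.036,.036,'flat')]:
  for r in (119,193):
    a=onplane(s,np.polyval(pl,r),r,z0);b=onplane(s,np.polyval(pr,r),r,z0); m=((a+b)/2)[:2]-c
    print('label row',r,'w',np.linalg.norm(a-b),'cradle x,y',m@e,m@nn)
# reference from w3 (flat on bench)
s3=load('w3'); im3=cv2.cvtColor(s3['img'],cv2.COLOR_RGB2BGR)
E=edges(im3,70,218,180,315,0,0,2)
pl3=np.polyfit(E[:,0],E[:,1],1);pr3=np.polyfit(E[:,0],E[:,2],1)
for r in (65,222):
    a=onplane(s3,np.polyval(pl3,r),r,.026);b=onplane(s3,np.polyval(pr3,r),r,.026); print('ref row',r,'w',np.linalg.norm(a-b),(a+b)/2)
# tail edge of pack
for z in (.034,.036,.038,.042):
    a=onplane(s,163/2.7+160,461/2.7+60,z);b=onplane(s,335/2.7+160,461/2.7+60,z); m=((a+b)/2)[:2]-c
    print(z,'tail x,y',m@e,m@nn,'w',np.linalg.norm(a-b))
l=onplane(s,250/2.7+160,96/2.7+60,.044)[:2]-c; print('lip x',l@e,l@nn)
E
```

```text
label row 119 w 0.04608385517774486 cradle x,y -0.025362998741411794 -0.000554200814295244
label row 193 w 0.023492827506961397 cradle x,y 0.034814799930304605 0.01009960010296448
ref row 65 w 0.04211809830436208 [0.48472215 0.0399608  0.026     ]
ref row 222 w 0.04220629303987182 [0.54407262 0.03446514 0.026     ]
0.034 tail x,y 0.07132115665844703 0.0013973694750412104 w 0.055399241921598744
0.036 tail x,y 0.07018977679071904 0.0013923595906427254 w 0.054961500000560985
0.038 tail x,y 0.06905839692299107 0.0013873497062442412 w 0.054523758079523164
0.042 tail x,y 0.06679563718753523 0.001377329937447314 w 0.05364827423744755
lip x -0.043227507724852544 0.0015542178012036068
```

```bash
python3 - <<'E'
from h import *
def lab(n,roi,z,zs=None):
    s=load(n); im=cv2.cvtColor(s['img'],cv2.COLOR_RGB2BGR).mean(axis=2); r0,r1,c0,c1=roi
    g=cv2.GaussianBlur(im,(3,3),0)[r0:r1,c0:c1]
    m=((g>47)&(g<95)).astype(np.uint8); m=cv2.morphologyEx(m,cv2.MORPH_OPEN,np.ones((5,5)))
    k=max(cv2.findContours(m,0,2)[0],key=cv2.contourArea); mm=np.zeros_like(m); cv2.drawContours(mm,[k],-1,1,-1)
    rows=np.where(mm.sum(1)>20)[0]; ra,rb=rows.min()+r0-.5,rows.max()+r0+.5
    L=[];Rr=[];rr=rows[4:-4]
    for r in rr:
        w=np.where(mm[r])[0]; L.append(w.min()+c0-.5);Rr.append(w.max()+c0+.5)
    pl=np.polyfit(rr+r0,L,1);pr=np.polyfit(rr+r0,Rr,1)
    print(n,'rows',ra,rb)
    for r in (ra,rb):
        a=onplane(s,np.polyval(pl,r),r,z);b=onplane(s,np.polyval(pr,r),r,z); print('  w',round(np.linalg.norm(a-b)*1000,2),((a+b)/2).round(4))
    f=192/np.tan(np.radians(s['vertical_fov'])/2)
    P=[]
    for r in (ra,rb):
        u1,u2=np.polyval(pl,r),np.polyval(pr,r); o,d=ray(s,(u1+u2)/2,r); P.append(o+d*f*.0422/(u2-u1))
    print('  z by width',P[0][2],P[1][2],'tilt',np.degrees(np.arcsin((P[1]-P[0])[2]/np.linalg.norm(P[1]-P[0]))),'len',np.linalg.norm(P[1]-P[0]))
lab('w3',(50,240,175,325),.026); lab('w1',(130,225,180,228),.026)
lab('w15',(60,200,200,305),.036); lab('w18',(105,205,210,295),.036)
E
```

```text
w3 rows 63.5 223.5
  w 42.6 [0.4842 0.04   0.026 ]
  w 42.49 [0.5447 0.0344 0.026 ]
  z by width 0.02717470746208768 0.026851238523249304 tilt -0.3072237169513762 len 0.06032572613375308
w1 rows 152.5 197.5
  w 41.24 [0.4852 0.0403 0.026 ]
  w 41.98 [0.5438 0.035  0.026 ]
  z by width 0.016557205064540947 0.02388712850948499 tilt 7.233020219668689 len 0.058217899337658585
w15 rows 74.5 182.5
  w 42.43 [0.521  0.2076 0.036 ]
  w 43.29 [0.5823 0.2143 0.036 ]
  z by width 0.03701505879093542 0.040726828150043914 tilt 3.54952789394811 len 0.05995299103211058
w18 rows 118.5 192.5
  w 42.38 [0.5221 0.2077 0.036 ]
  w 42.22 [0.5819 0.2142 0.036 ]
  z by width 0.037070688384567285 0.03613015533443309 tilt -0.8944334566925237 len 0.0602512827250721
```

```bash
python3 - <<'E'
from h import *
s=snap('top','top9'); a=load('top0')['img']; cv2.imwrite('pics/top9b.png',cv2.cvtColor(np.vstack([a[130:260],s['img'][130:260]]),cv2.COLOR_RGB2BGR))
E
```

```text
(no output)
```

View pics/top9b.png

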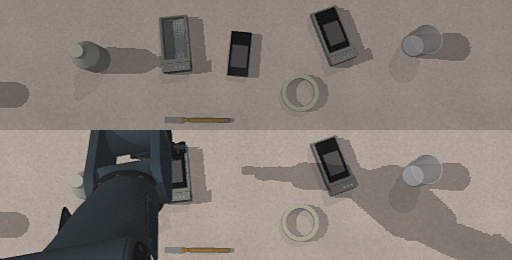

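```bash
python3 - <<'E'
from h import *
a=load('scene0')['img'];b=load('s18')['img']
cv2.imwrite('pics/bot.png',cv2.cvtColor(np.hstack([cv2.resize(i[90:190,280:400],None,fx=3,fy=3) for i in (a,b)]),cv2.COLOR_RGB2BGR))
E
```

```text
(no output)
```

View pics/bot.png

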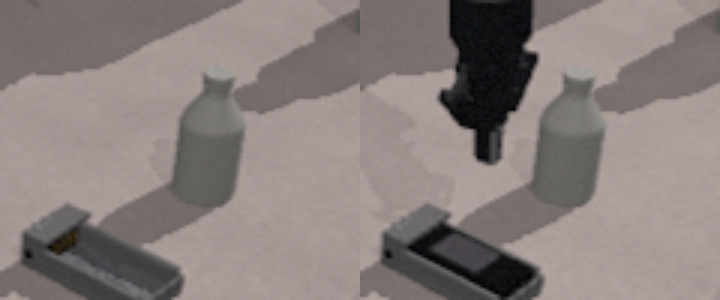

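The bottle hasn't moved: it appears at the same pixels before and after. The pack lies flat and the tool is clear, so I'm handing in.

```bash
python3 -c "
from station import manip
print(manip.sign_off())"
```

```text
the job is handed in; nothing more can be done
None
```

The pack is in the empty cradle, nose under the lip against the sprung contacts, and it appears fully home and flat. I handed the job in at about 18 s of the 58 s allowed; no verdict was reported.

**What I did:**
- I gripped the pack lightly by its tail. It came up flat, so I used quick drops with sharp reversals to swing the nose down. It went to about 50°, so I eased it back to about 13° against bare bench.
- I slid the nose under the lip and pushed it into the contacts (up to about 14 N). I lowered the tail past the tail wall, released, and pressed the tail down with shut fingers until it hit a firm stop. That press read 43 N at the wrist, through the fingertips; the limit is 120 N.

**Last checks:**
- **Pack height:** the top face measured about z 36–37 mm; a home pack is 36 mm.
- **Pack tilt:** it measured about -0.9°, with roughly 1° of uncertainty, down from 3.5° before the press. The limit is 2°, so this margin is thin.
- **Pack position:** it is centred in the bay's width to well under 1 mm. The tail end is at about 68–70 mm in the cradle's frame; home is 65–71 mm.
- **Bystanders:** the tape, cup, scraper and full cradle look unmoved in the top view. The arm hid the bottle there, but the scene camera shows it upright in the same place.
- **Robot:** the gripper was clear of everything at z 0.16 m.

**Disagreements:**
- The camera calibrations differed by about 2 mm on the cradle's position, so I relied on its position as seen from the wrist camera and on the contact forces.
- The tool ended about 5° off vertical from the pushing, which did no visible harm.

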